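# Set two driving wheels to their index posts

## Task

Two brass driving wheels lie flat on setting jigs, ready for keying. With a fingertip against a spoke, gently push each wheel round until its crank pin points straight at its own jig's index post, and leave both wheels resting there. Do not touch the polished crank pins, do not pinch the wheels or lift them off their spindles, and leave the other things on the desk alone.

Things in the scene. Friction and masses are not known exactly. Their poses are not given: they have to be found in the camera images.
- jigA: setting jig fixed to the desk, carrying a brass wheel: grey round foot 150 mm across, 12 mm thick, with a 36 mm wide tongue reaching 135 mm from the axis along +x; 60 mm wide pedestal up to 46 mm. Origin: on the wheel axis at desk level; x points from the axis to the index post, z up
- postA (a point): top of the index post: upright steel post on the jig tongue, 12 mm diameter, 118 mm from the wheel axis, top 74 mm above the desk; a 6 mm thick pointer at its top reaches in over the rim to 92 mm from the axis
- wheelA: brass wheel lying flat, 190 mm diameter; rim 85 to 95 mm from the axis, 46 to 62 mm above the desk. Five spokes, 72 degrees apart, 10 mm wide, 48 to 60 mm above the desk, gaps between them open down to the foot. Turns both ways, no spring, stays where left; about 2 N at mid spoke turns it. Origin: on the axis, 46 mm above the desk; x along the spoke with the crank pin, z up
- hubA (a point): centre of the wheel hub at its top, 66 mm above the desk; hub 38 mm diameter; the thin spindle through it ends 76 mm above the desk; the wheel is only slipped over the spindle and could be lifted
- pinA: polished steel crank pin, 12 mm diameter, standing 18 mm tall (64 to 82 mm above the desk) on a 26 mm round boss on one spoke, 52 mm from the wheel axis; turns with the wheel. Origin: centre of its lower end
- indexA (a point): where the foot of the crank pin must come: 52 mm from the wheel axis on the straight line from the axis to the index post, 64 mm above the desk; fixed to the jig
- jigB: setting jig fixed to the desk, carrying a brass wheel: grey round foot 150 mm across, 12 mm thick, with a 36 mm wide tongue reaching 135 mm from the axis along +x; 60 mm wide pedestal up to 46 mm. Origin: on the wheel axis at desk level; x points from the axis to the index post, z up
- postB (a point): top of the index post: upright steel post on the jig tongue, 12 mm diameter, 118 mm from the wheel axis, top 74 mm above the desk; a 6 mm thick pointer at its top reaches in over the rim to 92 mm from the axis
- wheelB: brass wheel lying flat, 190 mm diameter; rim 85 to 95 mm from the axis, 46 to 62 mm above the desk. Five spokes, 72 degrees apart, 10 mm wide, 48 to 60 mm above the desk, gaps between them open down to the foot. Turns both ways, no spring, stays where left; about 2 N at mid spoke turns it. Origin: on the axis, 46 mm above the desk; x along the spoke with the crank pin, z up
- hubB (a point): centre of the wheel hub at its top, 66 mm above the desk; hub 38 mm diameter; the thin spindle through it ends 76 mm above the desk; the wheel is only slipped over the spindle and could be lifted
- pinB: polished steel crank pin, 12 mm diameter, standing 18 mm tall (64 to 82 mm above the desk) on a 26 mm round boss on one spoke, 52 mm from the wheel axis; turns with the wheel. Origin: centre of its lower end
- indexB (a point): where the foot of the crank pin must come: 52 mm from the wheel axis on the straight line from the axis to the index post, 64 mm above the desk; fixed to the jig
- dome: copper steam dome, round, 62 mm wide, 68 mm tall; loose bystander, to be left alone. Origin: centre of the underside
- lubricator: small chrome lubricator, 34 mm wide, 58 mm tall; loose bystander, to be left alone. Origin: centre of the underside
- firedoor: black cast firebox door lying flat, 85 x 75 mm, 24 mm tall at its knob; loose bystander, to be left alone. Origin: centre of the underside
- spanner: steel spanner lying flat, 150 mm long; loose bystander, to be left alone. Origin: in its handle/shaft, on the underside
- oil: amber oil bottle, 48 mm wide, 110 mm tall; loose bystander, to be left alone. Origin: centre of the underside
- driver: screwdriver lying flat, 170 mm long; loose bystander, to be left alone. Origin: in its handle/shaft, on the underside
- chimney: black cast chimney, 48 mm wide, 72 mm tall; loose bystander, to be left alone. Origin: centre of the underside

How it is judged:
At the end, for the whole second after the job is handed in: Both crank pins lie within 6 mm (about 6.5 degrees) of the line point in front of their index posts, and both wheels are seated (pin foot under 68 mm high) and at rest (under 0.05 rad/s) (horizontal distance between pinA and indexA below 0.006 m and horizontal distance between pinB and indexB below 0.006 m and height (world z) of each of pinA, pinB below 0.068 m and angular speed of each of wheelA, wheelB below 0.05 rad/s); the robot touches nothing.
It fails at once if a wheel is lifted off its seat (by more than 5 mm) (height (world z) of any of pinA, pinB above 0.069 m).
It fails at once if a crank pin is touched by the fingers (contact force between any of pinA, pinB and the fingers above 0.5 N).
It fails at once if a wheel is pressed or squeezed with more than 30 N (contact force between any of wheelA, wheelB and the fingers above 30 N).
It fails at once if a bystander is moved by more than 15 mm (distance of any of dome, lubricator, firedoor, spanner, oil, driver, chimney from where it was at the start of the episode above 0.015 m).
It also fails if it takes over 58 s, if anything falls off the work surface, if the arm or the gripper's body presses on something with over 40 N, if the wrist force passes 120 N, or if a joint passes its speed limit or range.

## Robot

A 6-joint arm with a two-finger parallel gripper is mounted at the origin on the work surface. World frame = base frame: x ahead of the robot, y to its left, z up, the work surface at z = 0. Lengths are in m, angles in rad, forces in N, time in s.
With the tool pointing down it reaches from about 0.3 to 0.875 m from the base axis. Payload 6.4 kg.
Tool frame: the origin (TCP) lies between the finger pads; the fingertips stand ctrl.tip_extent ahead of it and the grasp point (between the pads) is the TCP (ctrl.tip_extent is the distance from the TCP to the fingertips, in m); z points along the fingers, y is the line along which they close (so a half turn about z gives the same grasp; the last joint's range is limited). The gripper opens to 85 mm and grips with 20 to 120 N. Pads are 22 mm wide; open, the fingers measure 114 mm over their backs; the gripper's body (76 mm by 85 mm) begins 54 mm behind the grasp point. The pads swing forward as they close: fully open they stand 13 mm farther back than shut.
Start: joints at [0.895, 0.181, 1.607, -0, 1.354, -0.206], TCP at [0.26, 0.513, 0.25] pointing down, gripper open.
Joint ranges: [-2.99, 2.99], [-0.89, 2.07], [0.3, 2.58], [-1.14, 4.28], [0, 2.63], [-3.12, 3.12]. Speed limits (rad/s): [2.57, 2.57, 3.01, 3.14, 3.14, 3.14].

## Interface

Orientations are given as a unit quaternion [w, x, y, z].
In Python, from bench import ctrl gives the robot as it stands.
- The arm moves only by the tool send_rows, never from a script. Its arguments are lists of equal length, an entry for each row: "dr": the turn, a rotation vector about the tool's x, y, z in units of 6 degrees (1.0 is 6 degrees), a list of three; "xyz": the shift along the tool's x, y, z in cm, a list of three; "jaw": the opening in per cent of the stroke, from 0 (shut) to 100 (fully open). In form: {"dr": [[wx, wy, wz], ...], "xyz": [[dx, dy, dz], ...], "jaw": [jaw, ...]}. A call has exactly 8 rows; each row is the pose to reach, as a shift and turn from the pose commanded when the call began, along the tool's axes at that moment; what a row does not reach only later rows make up. A row lasts 1/8 s, in which the tool goes at most 62.5 mm and 10.7 degrees, less where a joint would pass 70% of its speed; a pose out of reach is approached as far as the arm can. A call with a gripper value outside its range is refused whole. The fingers move at their own pace and stop on an object; the grip force is fixed at half the most. Time passes only in rows, so rows that repeat a pose let the fingers close, or fill a call up. It gives the time, the measured TCP pose, the force, the opening and the grip force at its end, in the units of the state.
- ctrl.get_obs(): the state, without advancing time (a new reading comes with each control period).
- ctrl.camera(name): name is "scene" or "top" or "wrist"; returns the picture (384x512x3 uint8, red, green, blue); there is no depth.
- ctrl.calibration(name): a dict with "camera_matrix" (3x3 intrinsics, pixels), "world_from_camera" (4x4, takes a point from camera to world coordinates). Camera axes: x right, y up, looking along -z (the intrinsics and any distortion apply to the point x, -y, -z); pixel columns grow to the right and rows downward; lengths in m; the calibration is good to about 2 mm. A picture is of the moment at which its call begins: read the wrist's pose just before it. calibration takes no time and is no camera call; for the wrist camera it gives the pose at the moment of the call.
- ctrl.hand_in(): hands the job in; it is judged then, once.
The state is a dict: "time_s": time; "q": joint angles; "dq": joint speeds; "joint_efforts": joint torques, N m; "eef_pos": TCP position; "eef_rot": TCP orientation; "wrist_force": force on the tool from outside, world axes, zero at the start; "torque": the same for the moment, N m; "opening": opening from 0.0 (shut) to 1.0 (fully open); "grasp_force": force on a finger pad.
Only numpy, scipy, OpenCV 4.12 (cv2) and the standard library are available. Lean on these libraries where they do the work, as an engineer would, in place of code of your own. Each camera call takes 0.05 s, during which the arm holds its last target. There are 200 camera calls.

## Working session

There is one attempt and no reset: what is moved stays moved. The work goes in short steps, Python scripts to look and compute and a tool call to move; the robot and the scene stay as the last step left them, time stands still between calls to the robot, and variables do not carry over. Pictures are saved under pics/ and viewed, at most 10 in all, crops included, and the job is handed in when it is done.

Besides the shell and the picture viewer there is one more tool, called after "Emit:" as name(argument=value, ...), one argument or row to a line, values as JSON. send_rows: Moves the arm, as the interface text tells. Its arguments: {"type":"object","properties":{"dr":{"type":"array","items":{"type":"array","items":{"type":"number"}}},"xyz":{"type":"array","items":{"type":"array","items":{"type":"number"}}},"jaw":{"type":"array","items":{"type":"number"}}},"required":["dr","xyz","jaw"]}

```bash
mkdir -p pics
python3 - <<'E'
from bench import ctrl
import cv2,numpy as np
o=ctrl.get_obs();print(o['time_s'],o['eef_pos'],o['eef_rot'],o['opening'],ctrl.tip_extent)
for n in ("top","scene"):
    im=ctrl.camera(n);cv2.imwrite(f"pics/{n}0.png",im[:,:,::-1])
    c=ctrl.calibration(n);print(n,np.round(c["camera_matrix"],1).tolist(),np.round(c["world_from_camera"],4).tolist(),[k for k in c])
E
```

```text
0.0 [0.25996309 0.51229127 0.24937348] [-3.62183938e-04  2.32757987e-01  9.72534284e-01 -8.08835791e-04] 1.0003222416288833 0.019
top [[427.1, 0.0, 255.8], [0.0, 427.1, 188.3], [0.0, 0.0, 1.0]] [[-0.0162, 0.983, -0.1831, 0.2982], [-0.9999, -0.015, 0.008, 0.0072], [0.0051, 0.1832, 0.9831, 1.3917], [0.0, 0.0, 0.0, 1.0]] ['camera_matrix', 'world_from_camera']
scene [[415.4, 0.0, 258.2], [0.0, 415.4, 189.1], [0.0, 0.0, 1.0]] [[-0.8732, -0.2953, 0.3879, 0.9902], [0.4872, -0.5013, 0.7151, 0.796], [-0.0167, 0.8133, 0.5816, 0.75], [0.0, 0.0, 0.0, 1.0]] ['camera_matrix', 'world_from_camera']
```

View pics/top0.png

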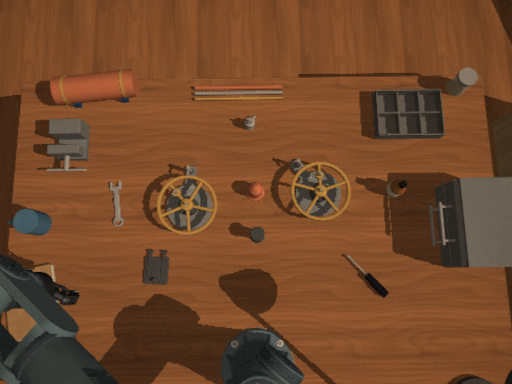

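View pics/scene0.png

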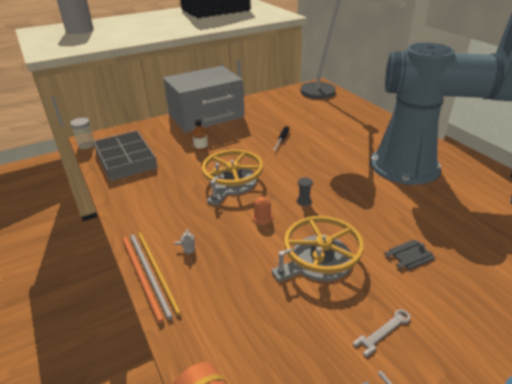

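The top view shows wheel 1 at about (187,205) with its post near (190,170), and wheel 2 at about (321,191) with its post near (297,165). The chimney is at (257,235) and the dome at (257,191). Next I'll enlarge both wheels and measure them.

```bash
cat > h.py <<'E'
import cv2,numpy as np
from bench import ctrl
def px2w(n,uv,z,c=None):
    c=c or ctrl.calibration(n);K=c["camera_matrix"];T=c["world_from_camera"]
    d=np.linalg.inv(K)@np.array([uv[0],uv[1],1.]);d=T[:3,:3]@(d*[1,-1,-1]);o=T[:3,3]
    return (o+d*(z-o[2])/d[2])[:2]
def w2px(n,p,c=None):
    c=c or ctrl.calibration(n);K=c["camera_matrix"];T=c["world_from_camera"]
    q=T[:3,:3].T@(np.array(p)-T[:3,3]);q=K@(q*[1,-1,-1]);return q[:2]/q[2]
def brass(im):
    h=cv2.cvtColor(im,cv2.COLOR_RGB2HSV);return cv2.inRange(h,(15,130,120),(28,255,255))
def centre(n,im,box):
    x0,y0,x1,y1=box;m=brass(im)[y0:y1,x0:x1]
    cs,_=cv2.findContours(m,cv2.RETR_EXTERNAL,cv2.CHAIN_APPROX_NONE)
    c=max(cs,key=cv2.contourArea).reshape(-1,2)+[x0,y0]
    P=np.array([px2w(n,u,0.058) for u in c],np.float32)
    (a,b),r=cv2.minEnclosingCircle(P);e=cv2.fitEllipse(P);return np.array(e[0]),np.array(e[1])/2,r
E
python3 - <<'E'
from h import *
im=cv2.imread("pics/top0.png")[:,:,::-1].copy()
out=[]
for b in ((147,155,227,245),(281,145,361,235)):
    print(centre("top",im,b))
    out.append(cv2.resize(im[b[1]:b[3],b[0]:b[2],::-1],None,fx=5,fy=5,interpolation=cv2.INTER_CUBIC))
cv2.imwrite("pics/crop0.png",np.hstack(out))
E
```

```text
(array([0.49845165, 0.21521716]), array([0.09350294, 0.09449054]), 0.09630414098501205)
(array([ 0.53687   , -0.20898469]), array([0.09354284, 0.09362619]), 0.09547370672225952)
```

View pics/crop0.png

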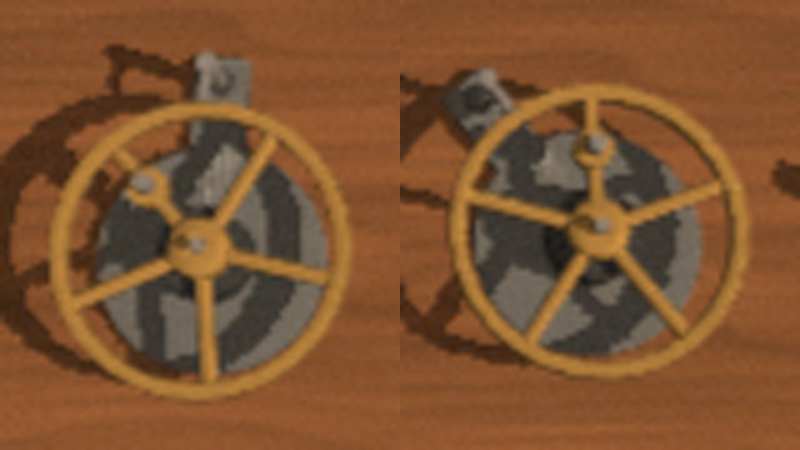

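The crop has the left wheel's pin at about (145,183), with its post top near (207,60) and post base near (225,84). On the right wheel the pin is near (598,143), the post top near (490,75) and the post base near (478,102). I'll turn these into angles and check how the wrist camera is mounted.

Run:
```python
from h import *
from scipy.spatial.transform import Rotation as R
f=lambda x,y,b:((x+.5)/5-.5+b[0],(y+.5)/5-.5+b[1])
for b,ox,pts,im in (((147,155),0,dict(hub=(195,243,.076),pin=(145,183,.082),boss=(150,189,.064),top=(207,60,.074),base=(225,84,.012)),0),
  ((281,145),400,dict(hub=(602,224,.076),pin=(598,143,.082),boss=(594,150,.064),top=(490,75,.074),base=(478,102,.012)),0)):
    C=np.array([.4985,.2152] if ox==0 else [.5369,-.2090])
    for k,(x,y,z) in pts.items():
        p=px2w("top",f(x-ox,y,b),z);d=p-C;print(k,p.round(4),"r",np.hypot(*d).round(4),"ang",np.degrees(np.arctan2(d[1],d[0])).round(1))
c=ctrl.calibration("wrist");o=ctrl.get_obs();q=o['eef_rot'];Rt=R.from_quat([q[1],q[2],q[3],q[0]]).as_matrix();T=c["world_from_camera"]
print(Rt.round(3).tolist());print("cam in tool",(Rt.T@(T[:3,3]-o['eef_pos'])).round(4),(Rt.T@T[:3,:3]).round(3).tolist(),c["camera_matrix"].round(1).tolist())
```

```text
hub [0.4994 0.2157] r 0.001 ang 27.3
pin [0.5367 0.2463] r 0.0493 ang 39.2
boss [0.5361 0.2464] r 0.0489 ang 39.7
top [0.6167 0.21  ] r 0.1184 ang -2.5
base [0.6152 0.2075] r 0.117 ang -3.8
hub [ 0.5366 -0.2078] r 0.0013 ang 104.1
pin [ 0.5873 -0.2065] r 0.0504 ang 2.8
boss [ 0.5867 -0.2067] r 0.0499 ang 2.6
top [ 0.6343 -0.1411] r 0.1188 ang 34.9
base [ 0.6318 -0.1394] r 0.1177 ang 36.2
[[-0.892, 0.453, -0.001], [0.453, 0.892, -0.001], [0.0, -0.002, -1.0]]
cam in tool [ 0.0812  0.0007 -0.1239] [[0.001, 0.948, 0.319], [1.0, -0.0, -0.001], [-0.001, 0.319, -0.948]] [[297.4, 0.0, 258.0], [0.0, 297.4, 190.8], [0.0, 0.0, 1.0]]
```

```bash
cat >> h.py <<'E'
from scipy.spatial.transform import Rotation as R
def rows(wps,start=None):
    """wps: (x,y,z,xangle deg); start: commanded pose in the same form (default measured)"""
    down=lambda a:R.from_matrix(np.array([[np.cos(a),np.sin(a),0],[np.sin(a),-np.cos(a),0],[0,0,-1]]).T)
    if start is None:
        o=ctrl.get_obs();p0=np.array(o['eef_pos']);q=o['eef_rot'];R0=R.from_quat([q[1],q[2],q[3],q[0]])
    else: p0=np.array(start[:3]);R0=down(np.radians(start[3]))
    dr=[];xyz=[]
    for x,y,z,a in wps:
        dr.append(((R0.inv()*down(np.radians(a))).as_rotvec(degrees=True)/6).round(2).tolist())
        xyz.append((R0.inv().apply(np.array([x,y,z])-p0)*100).round(2).tolist())
    print("dr",dr,"\nxyz",xyz)
L=np.array([.4985,.2152]);Rr=np.array([.5369,-.2090])
def fin(C,th,s,z,r=.058,off=.016):
    t=np.radians(th);return (C[0]+r*np.cos(t)-s*off*np.sin(t),C[1]+r*np.sin(t)+s*off*np.cos(t),z,th-90)
E
python3 - <<'E'
from h import *
w=fin(L,204,1,.25);print(w);rows([w])
E
```

```text
(np.float64(0.4520221497459419), np.float64(0.176992547379322), 0.25, 114)
dr [[-0.02, 0.0, 6.51]] 
xyz [[-32.3, -21.21, -0.03]]
```

Emit:
send_rows(
  dr=[
    [0, 0, 1],
    [0, 0, 2],
    [0, 0, 3.5],
    [0, 0, 5],
    [0, 0, 6.5],
    [0, 0, 6.5],
    [0, 0, 6.5],
    [0, 0, 6.5],
  ],
  xyz=[
    [-5, -3.3, 0],
    [-10, -6.6, 0],
    [-15, -9.9, 0],
    [-20, -13.2, 0],
    [-25, -16.5, 0],
    [-30, -19.8, 0],
    [-32.3, -21.2, 0],
    [-32.3, -21.2, 0],
  ],
  jaw=[0, 0, 0, 0, 0, 0, 0, 0],
)

```text
time_s: 1.1
eef_pos: [0.453, 0.1758, 0.25]
eef_rot: [-0.0, 0.546, 0.838, -0.0]
wrist_force: [0.3, 0.4, -0.5]
opening: 0.0
grasp_force: 0.0
```

Run:
```python
from h import *
o=ctrl.get_obs();print(o['time_s'],o['eef_pos'],o['opening'],o['q'].round(2))
c=ctrl.calibration("wrist");im=ctrl.camera("wrist");cv2.imwrite("pics/w0.png",im[:,:,::-1]);np.savez("w0.npz",**c)
```

```text
1.1 [0.45299153 0.175823   0.24997404] 0.0003040128384982069 [ 0.13 -0.02  1.82 -0.    1.34 -0.29]
```

View pics/w0.png

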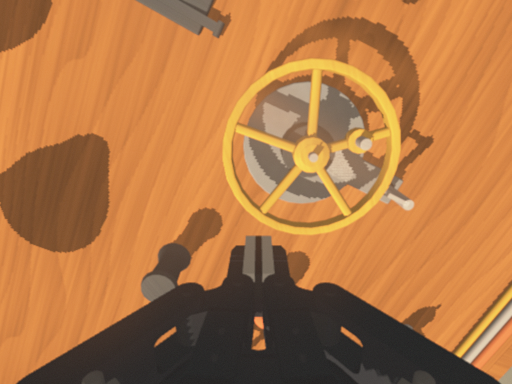

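The wrist view shows the hub near (312,154), the pin top near (368,145), the post top near (408,205) and the fingers at (258,240). I'll check these against the top-view fix.

Run:
```python
from h import *
c=dict(np.load("w0.npz"));im=cv2.imread("pics/w0.png")[:,:,::-1].copy()
b=(215,50,405,236);x0,y0,x1,y1=b
m=brass(im)[y0:y1,x0:x1];cs,_=cv2.findContours(m,cv2.RETR_EXTERNAL,cv2.CHAIN_APPROX_NONE)
cc=max(cs,key=cv2.contourArea).reshape(-1,2)+[x0,y0]
P=np.array([px2w("wrist",u,.058,c) for u in cc],np.float32);e=cv2.fitEllipse(P);print(e)
C=np.array(e[0])
for k,u,z in (("spindle",(316,157),.076),("pin",(368,145),.082),("boss",(359,140),.064),("post",(408,205),.074)):
    p=px2w("wrist",u,z,c);d=p-C;print(k,p.round(4),np.hypot(*d).round(4),np.degrees(np.arctan2(d[1],d[0])).round(1))
w=fin(L,204,1,.067);rows([w])
```

```text
((0.499054878950119, 0.21460328996181488), (0.19111274182796478, 0.19135528802871704), 37.935062408447266)
spindle [0.5007 0.2167] 0.0027 51.6
pin [0.5404 0.2488] 0.0537 39.6
boss [0.5365 0.2494] 0.0511 42.9
post [0.6165 0.2099] 0.1176 -2.3
dr [[-0.01, -0.01, -0.01]] 
xyz [[0.01, -0.01, 18.29]]
```

Emit:
send_rows(
  dr=[
    [0, 0, 0],
    [0, 0, 0],
    [0, 0, 0],
    [0, 0, 0],
    [0, 0, 0],
    [0, 0, 0],
    [0, 0, 0],
    [0, 0, 0],
  ],
  xyz=[
    [0, 0, 4],
    [0, 0, 8],
    [0, 0, 11],
    [0, 0, 13.5],
    [0, 0, 15.5],
    [0, 0, 17],
    [0, 0, 18.3],
    [0, 0, 18.3],
  ],
  jaw=[0, 0, 0, 0, 0, 0, 0, 0],
)

```text
time_s: 2.15
eef_pos: [0.4516, 0.1777, 0.0665]
eef_rot: [-0.001, 0.544, 0.839, -0.001]
wrist_force: [0.4, 0.5, -0.2]
opening: -0.003
grasp_force: 0.0
```

Run:
```python
from h import *
o=ctrl.get_obs();print(o['wrist_force'].round(2),o['eef_pos'].round(4))
S=fin(L,204,1,.067)
for a,b in ((204,188),(188,172),(172,156),(156,142)):
    print(a,b);rows([fin(L,t,1,.067) for t in np.linspace(a,b,9)[1:]],fin(L,a,1,.067))
```

```text
[ 0.36  0.53 -0.22] [0.4516 0.1777 0.0665]
204 188
dr [[0.0, 0.0, 0.33], [0.0, 0.0, 0.67], [0.0, 0.0, 1.0], [0.0, 0.0, 1.33], [0.0, 0.0, 1.67], [0.0, 0.0, 2.0], [0.0, 0.0, 2.33], [0.0, 0.0, 2.67]] 
xyz [[0.2, -0.05, 0.0], [0.41, -0.1, 0.0], [0.62, -0.14, 0.0], [0.82, -0.17, 0.0], [1.03, -0.19, 0.0], [1.24, -0.21, 0.0], [1.45, -0.21, 0.0], [1.66, -0.22, 0.0]]
188 172
dr [[0.0, 0.0, 0.33], [0.0, 0.0, 0.67], [0.0, 0.0, 1.0], [0.0, 0.0, 1.33], [0.0, 0.0, 1.67], [0.0, 0.0, 2.0], [0.0, 0.0, 2.33], [0.0, 0.0, 2.67]] 
xyz [[0.2, -0.05, 0.0], [0.41, -0.1, 0.0], [0.62, -0.14, 0.0], [0.82, -0.17, 0.0], [1.03, -0.19, 0.0], [1.24, -0.21, 0.0], [1.45, -0.21, 0.0], [1.66, -0.22, 0.0]]
172 156
dr [[0.0, 0.0, 0.33], [0.0, 0.0, 0.67], [0.0, 0.0, 1.0], [0.0, 0.0, 1.33], [0.0, 0.0, 1.67], [0.0, 0.0, 2.0], [0.0, 0.0, 2.33], [0.0, 0.0, 2.67]] 
xyz [[0.2, -0.05, 0.0], [0.41, -0.1, 0.0], [0.62, -0.14, 0.0], [0.82, -0.17, 0.0], [1.03, -0.19, 0.0], [1.24, -0.21, 0.0], [1.45, -0.21, 0.0], [1.66, -0.22, 0.0]]
156 142
dr [[0.0, 0.0, 0.29], [0.0, 0.0, 0.58], [0.0, 0.0, 0.88], [0.0, 0.0, 1.17], [0.0, 0.0, 1.46], [0.0, 0.0, 1.75], [0.0, 0.0, 2.04], [0.0, 0.0, 2.33]] 
xyz [[0.18, -0.05, 0.0], [0.36, -0.09, 0.0], [0.54, -0.12, 0.0], [0.72, -0.15, 0.0], [0.9, -0.18, 0.0], [1.08, -0.19, 0.0], [1.27, -0.21, 0.0], [1.45, -0.21, 0.0]]
```

Emit:
send_rows(
  dr=[
    [0, 0, 0.33],
    [0, 0, 0.67],
    [0, 0, 1.0],
    [0, 0, 1.33],
    [0, 0, 1.67],
    [0, 0, 2.0],
    [0, 0, 2.33],
    [0, 0, 2.67],
  ],
  xyz=[
    [0.2, -0.05, 0],
    [0.41, -0.1, 0],
    [0.62, -0.14, 0],
    [0.82, -0.17, 0],
    [1.03, -0.19, 0],
    [1.24, -0.21, 0],
    [1.45, -0.21, 0],
    [1.66, -0.22, 0],
  ],
  jaw=[0, 0, 0, 0, 0, 0, 0, 0],
)

```text
time_s: 3.15
eef_pos: [0.4443, 0.1919, 0.0682]
eef_rot: [0.001, 0.656, 0.755, 0.001]
wrist_force: [0.6, -0.7, -0.1]
opening: -0.0
grasp_force: 0.0
```

Emit:
send_rows(
  dr=[
    [0, 0, 0.33],
    [0, 0, 0.67],
    [0, 0, 1.0],
    [0, 0, 1.33],
    [0, 0, 1.67],
    [0, 0, 2.0],
    [0, 0, 2.33],
    [0, 0, 2.67],
  ],
  xyz=[
    [0.2, -0.05, 0],
    [0.41, -0.1, 0],
    [0.62, -0.14, 0],
    [0.82, -0.17, 0],
    [1.03, -0.19, 0],
    [1.24, -0.21, 0],
    [1.45, -0.21, 0],
    [1.66, -0.22, 0],
  ],
  jaw=[0, 0, 0, 0, 0, 0, 0, 0],
)

```text
time_s: 4.15
eef_pos: [0.44, 0.2078, 0.0683]
eef_rot: [0.001, 0.755, 0.656, 0.001]
wrist_force: [0.8, -2.1, -0.1]
opening: 0.001
grasp_force: 0.8
```

Run:
```python
from h import *
o=ctrl.get_obs();print(o['time_s'],o['wrist_force'].round(2),o['eef_pos'].round(4),fin(L,172,1,.067))
im=ctrl.camera("top");b=(147,155,227,245)
cv2.imwrite("pics/t1.png",cv2.resize(im[b[1]:b[3],b[0]:b[2],::-1],None,fx=5,fy=5,interpolation=cv2.INTER_CUBIC))
```

```text
4.15 [ 0.81 -2.07 -0.14] [0.44   0.2078 0.0683] (np.float64(0.4388376823976279), np.float64(0.20742775075581865), 0.067, 82)
```

View pics/t1.png

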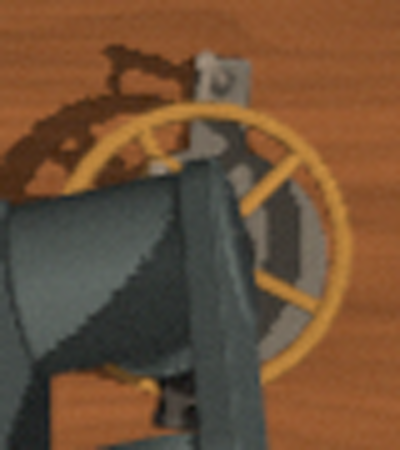

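The wheel is turning: the pin spoke is now near (150,140), and the push is about 2 N. Carrying on.

Emit:
send_rows(
  dr=[
    [0, 0, 0.33],
    [0, 0, 0.67],
    [0, 0, 1.0],
    [0, 0, 1.33],
    [0, 0, 1.67],
    [0, 0, 2.0],
    [0, 0, 2.33],
    [0, 0, 2.67],
  ],
  xyz=[
    [0.2, -0.05, 0],
    [0.41, -0.1, 0],
    [0.62, -0.14, 0],
    [0.82, -0.17, 0],
    [1.03, -0.19, 0],
    [1.24, -0.21, 0],
    [1.45, -0.21, 0],
    [1.66, -0.22, 0],
  ],
  jaw=[0, 0, 0, 0, 0, 0, 0, 0],
)

```text
time_s: 5.2
eef_pos: [0.4399, 0.2245, 0.0681]
eef_rot: [0.0, 0.839, 0.545, 0.001]
wrist_force: [1.1, -2.6, 0.4]
opening: 0.002
grasp_force: 0.8
```

Emit:
send_rows(
  dr=[
    [0, 0, 0.29],
    [0, 0, 0.58],
    [0, 0, 0.88],
    [0, 0, 1.17],
    [0, 0, 1.46],
    [0, 0, 1.75],
    [0, 0, 1.9],
    [0, 0, 1.9],
  ],
  xyz=[
    [0.18, -0.05, 0],
    [0.36, -0.09, 0],
    [0.54, -0.12, 0],
    [0.72, -0.15, 0],
    [0.9, -0.18, 0],
    [1.08, -0.19, 0],
    [1.17, -0.2, 0],
    [1.17, -0.2, 0],
  ],
  jaw=[0, 0, 0, 0, 0, 0, 0, 0],
)

```text
time_s: 6.2
eef_pos: [0.4421, 0.2362, 0.0672]
eef_rot: [-0.0, 0.889, 0.459, 0.0]
wrist_force: [0.1, -0.6, 0.8]
opening: 0.002
grasp_force: 0.3
```

Run:
```python
from h import *
o=ctrl.get_obs();print(o['time_s'],o['wrist_force'].round(2),o['eef_pos'].round(4),fin(L,144.6,1,.067))
c=ctrl.calibration("wrist");im=ctrl.camera("wrist");np.savez("w1.npz",**c)
cv2.imwrite("pics/w1.png",im[:,:,::-1])
```

```text
6.2 [ 0.14 -0.56  0.77] [0.4421 0.2362 0.0672] (np.float64(0.44195408909026096), np.float64(0.2357562632642185), 0.067, 54.599999999999994)
```

View pics/w1.png

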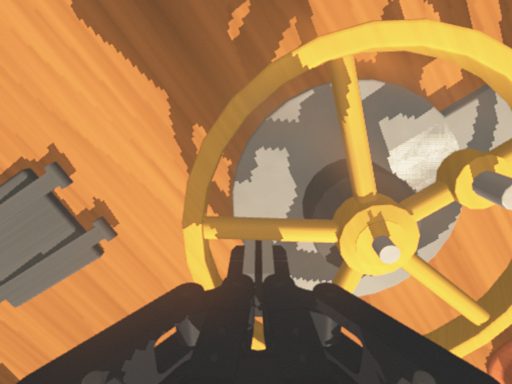

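The wrist view shows the pushed spoke's centreline running (210,228)–(335,232), the hub centre at (379,238), the boss at (478,180) and another spoke from (345,65) to (362,185). I'll turn these into the wheel angle.

Run:
```python
from h import *
c=dict(np.load("w1.npz"))
for k,a,b,s in (("pushed",(335,232),(210,228),144),("up",(362,185),(345,65),72),("low",(415,268),(478,315),-72)):
    d=px2w("wrist",b,.06,c)-px2w("wrist",a,.06,c);print(k,np.degrees(np.arctan2(d[1],d[0])),"pin",(np.degrees(np.arctan2(d[1],d[0]))-s+180)%360-180)
h=px2w("wrist",(379,238),.066,c);print(h)
for C in (h,L):
    d=px2w("wrist",(478,180),.064,c)-C;print(np.hypot(*d),np.degrees(np.arctan2(d[1],d[0])))
```

```text
pushed 142.65572327499578 pin -1.344276725004221
up 68.5018864537539 pin -3.4981135462460884
low -72.32097428958038 pin -0.3209742895803629
[0.49929108 0.21727209]
0.04972208904616449 -1.4082228940937678
0.05050530940086564 0.9644893346956269
```

Emit:
send_rows(
  dr=[
    [0, 0, 0],
    [0, 0, 0],
    [0, 0, 0],
    [0, 0, 0],
    [0, 0, 0],
    [0, 0, 0],
    [0, 0, 0],
    [0, 0, 0],
  ],
  xyz=[
    [-0.4, 0, 0],
    [-0.8, 0, 0],
    [-0.8, 0, -2],
    [-0.8, 0, -6],
    [-0.8, 0, -11],
    [-0.8, 0, -16],
    [-0.8, 0, -18],
    [-0.8, 0, -18],
  ],
  jaw=[0, 0, 0, 0, 0, 0, 0, 0],
)

```text
time_s: 7.25
eef_pos: [0.4384, 0.2298, 0.2491]
eef_rot: [0.0, 0.889, 0.459, 0.002]
wrist_force: [0.7, -0.5, -0.2]
opening: -0.003
grasp_force: 0.0
```

Run:
```python
from h import *
c=ctrl.calibration("wrist");im=ctrl.camera("wrist");np.savez("w2.npz",**c)
u=w2px("wrist",[*(L+[.04,0]),.06],c);print(u)
x=int(max(u[0]-130,0));y=int(max(u[1]-110,0))
cv2.imwrite("pics/w2.png",cv2.resize(im[y:y+200,x:x+260,::-1],None,fx=3,fy=3,interpolation=cv2.INTER_CUBIC));print(x,y)
print(ctrl.get_obs()['eef_pos'])
rows([fin(Rr,198,-1,.25)])
```

```text
[343.49982419 129.00860681]
213 19
[0.43742647 0.22948603 0.24728652]
dr [[0.01, -0.0, -8.9]] 
xyz [[-33.69, 28.76, -0.28]]
```

View pics/w2.png

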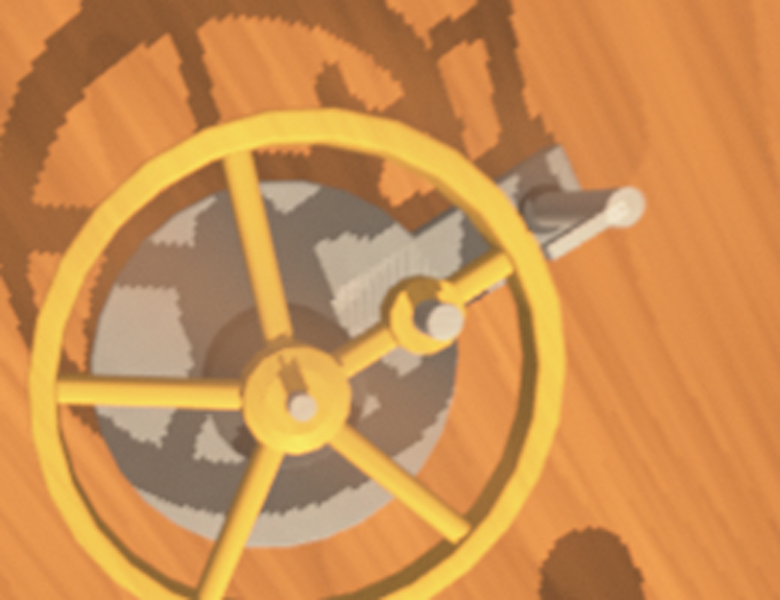

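The crop shows the hub at (297,398), spindle tip (302,405), pin top (443,320), boss (425,315), post top (624,208) and rim crossings.

Run:
```python
from h import *
c=dict(np.load("w2.npz"))
f=lambda x,y:((x+.5)/3-.5+213,(y+.5)/3-.5+19)
W=lambda x,y,z:px2w("wrist",f(x,y),z,c)
an=lambda d:np.degrees(np.arctan2(d[1],d[0])).round(2)
h=W(297,398,.066);s=W(302,405,.076);print("hub",h,s)
C=(h+s)/2
for k,x,y,z in (("pin",443,320,.082),("boss",425,315,.064),("post",624,208,.074),("postbase",538,213,.012)):
    d=W(x,y,z)-C;print(k,np.hypot(*d).round(4),an(d))
for a,b,o in (((345,358),(508,260),0),((280,335),(240,155),72),((240,395),(65,390),144),((270,460),(210,595),216),((345,438),(465,533),288)):
    print("spoke",(an(W(*b,.06)-W(*a,.06))-o+180)%360-180)
```

```text
hub [0.49883315 0.21605731] [0.49854726 0.21568572]
pin 0.0512 -1.45
boss 0.0509 -1.54
post 0.117 -3.01
postbase 0.116 -3.33
spoke -3.319999999999993
spoke -1.9099999999999966
spoke -1.009999999999991
spoke -2.319999999999993
spoke -0.75
```

Emit:
send_rows(
  dr=[
    [0, 0, -1],
    [0, 0, -2.2],
    [0, 0, -3.4],
    [0, 0, -4.6],
    [0, 0, -5.8],
    [0, 0, -7],
    [0, 0, -8.2],
    [0, 0, -8.9],
  ],
  xyz=[
    [-4.2, 3.6, 0],
    [-8.4, 7.2, 0],
    [-12.6, 10.8, 0],
    [-16.8, 14.4, 0],
    [-21, 18, 0],
    [-25.3, 21.6, 0],
    [-29.5, 25.2, 0],
    [-33.7, 28.8, 0],
  ],
  jaw=[0, 0, 0, 0, 0, 0, 0, 0],
)

```text
time_s: 8.3
eef_pos: [0.4761, -0.2132, 0.245]
eef_rot: [-0.002, 0.587, 0.81, 0.0]
wrist_force: [-0.2, -0.4, 0.6]
opening: -0.001
grasp_force: 0.0
```

Emit:
send_rows(
  dr=[
    [0, 0, 0],
    [0, 0, 0],
    [0, 0, 0],
    [0, 0, 0],
    [0, 0, 0],
    [0, 0, 0],
    [0, 0, 0],
    [0, 0, 0],
  ],
  xyz=[
    [0, 0, 0],
    [0, 0, 0],
    [0, 0, 0],
    [0, 0, 0],
    [0, 0, 0],
    [0, 0, 0],
    [0, 0, 0],
    [0, 0, 0],
  ],
  jaw=[0, 0, 0, 0, 0, 0, 0, 0],
)

```text
time_s: 9.3
eef_pos: [0.4772, -0.212, 0.2473]
eef_rot: [0.0, 0.588, 0.809, -0.0]
wrist_force: [-0.0, 0.7, -0.6]
opening: 0.002
grasp_force: 0.0
```

Run:
```python
from h import *
c=ctrl.calibration("wrist");im=ctrl.camera("wrist");np.savez("w3.npz",**c)
u=w2px("wrist",[*(Rr+[.03,.02]),.06],c);print(u)
x=int(max(u[0]-130,0));y=int(max(u[1]-100,0))
cv2.imwrite("pics/w3.png",cv2.resize(im[y:y+200,x:x+260,::-1],None,fx=3,fy=3,interpolation=cv2.INTER_CUBIC));print(x,y)
print(ctrl.get_obs()['eef_pos'],ctrl.get_obs()['q'].round(2))
rows([fin(Rr,198,-1,.067)])
```

```text
[341.82573966 176.26971026]
211 76
[ 0.47717975 -0.21196805  0.24729599] [-0.65  0.06  1.74  0.    1.33 -0.96]
dr [[0.0, 0.0, 0.0]] 
xyz [[0.04, -0.03, 18.03]]
```

View pics/w3.png

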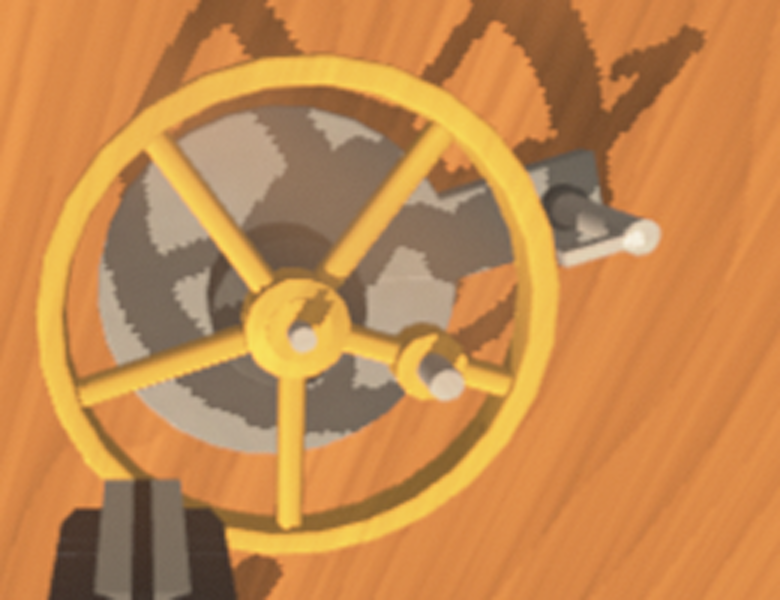

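The crop shows the right wheel with hub (297,326), spindle (303,335), pin top (447,385), boss (425,362), post top (641,237) and post base (571,206).

Run:
```python
from h import *
c=dict(np.load("w3.npz"))
f=lambda x,y:((x+.5)/3-.5+211,(y+.5)/3-.5+76)
W=lambda x,y,z:px2w("wrist",f(x,y),z,c)
an=lambda d:np.degrees(np.arctan2(d[1],d[0])).round(2)
h=W(297,326,.066);s=W(303,335,.076);print("hub",h,s);C=(h+s)/2
for k,x,y,z in (("pin",447,385,.082),("boss",425,362,.064),("post",641,237,.074),("postbase",571,206,.012)):
    d=W(x,y,z)-C;print(k,np.hypot(*d).round(4),an(d))
for a,b in ((198,214),(214,230),(230,248)):
    print(a,b);rows([fin(Rr,t,-1,.067) for t in np.linspace(a,b,9)[1:]],fin(Rr,a,-1,.067))
```

```text
hub [ 0.53538944 -0.20694991] [ 0.53586281 -0.20696173]
pin 0.0527 -0.04
boss 0.0498 1.33
post 0.1178 34.86
postbase 0.1222 34.18
198 214
dr [[0.0, 0.0, -0.33], [0.0, 0.0, -0.67], [0.0, 0.0, -1.0], [0.0, 0.0, -1.33], [0.0, 0.0, -1.67], [0.0, 0.0, -2.0], [0.0, 0.0, -2.33], [0.0, 0.0, -2.67]] 
xyz [[-0.2, -0.05, 0.0], [-0.41, -0.1, 0.0], [-0.62, -0.14, 0.0], [-0.82, -0.17, 0.0], [-1.03, -0.19, 0.0], [-1.24, -0.21, 0.0], [-1.45, -0.21, 0.0], [-1.66, -0.22, 0.0]]
214 230
dr [[0.0, 0.0, -0.33], [0.0, 0.0, -0.67], [0.0, 0.0, -1.0], [0.0, 0.0, -1.33], [0.0, 0.0, -1.67], [0.0, 0.0, -2.0], [0.0, 0.0, -2.33], [0.0, 0.0, -2.67]] 
xyz [[-0.2, -0.05, 0.0], [-0.41, -0.1, 0.0], [-0.62, -0.14, 0.0], [-0.82, -0.17, 0.0], [-1.03, -0.19, 0.0], [-1.24, -0.21, 0.0], [-1.45, -0.21, 0.0], [-1.66, -0.22, 0.0]]
230 248
dr [[0.0, 0.0, -0.38], [0.0, 0.0, -0.75], [0.0, 0.0, -1.13], [0.0, 0.0, -1.5], [0.0, 0.0, -1.88], [0.0, 0.0, -2.25], [0.0, 0.0, -2.63], [0.0, 0.0, -3.0]] 
xyz [[-0.23, -0.06, 0.0], [-0.46, -0.11, 0.0], [-0.69, -0.15, 0.0], [-0.93, -0.18, 0.0], [-1.16, -0.2, 0.0], [-1.4, -0.21, 0.0], [-1.63, -0.22, 0.0], [-1.87, -0.21, 0.0]]
```

Emit:
send_rows(
  dr=[
    [0, 0, 0],
    [0, 0, 0],
    [0, 0, 0],
    [0, 0, 0],
    [0, 0, 0],
    [0, 0, 0],
    [0, 0, 0],
    [0, 0, 0],
  ],
  xyz=[
    [0, 0, 4],
    [0, 0, 8],
    [0, 0, 11],
    [0, 0, 13.5],
    [0, 0, 15.5],
    [0, 0, 17],
    [0, 0, 18],
    [0, 0, 18],
  ],
  jaw=[0, 0, 0, 0, 0, 0, 0, 0],
)

```text
time_s: 10.35
eef_pos: [0.4769, -0.2118, 0.0668]
eef_rot: [-0.001, 0.588, 0.809, -0.0]
wrist_force: [-0.2, -0.4, 0.1]
opening: 0.0
grasp_force: 0.0
```

Emit:
send_rows(
  dr=[
    [0, 0, -0.33],
    [0, 0, -0.67],
    [0, 0, -1.0],
    [0, 0, -1.33],
    [0, 0, -1.67],
    [0, 0, -2.0],
    [0, 0, -2.33],
    [0, 0, -2.67],
  ],
  xyz=[
    [-0.2, -0.05, 0],
    [-0.41, -0.1, 0],
    [-0.62, -0.14, 0],
    [-0.82, -0.17, 0],
    [-1.03, -0.19, 0],
    [-1.24, -0.21, 0],
    [-1.45, -0.21, 0],
    [-1.66, -0.22, 0],
  ],
  jaw=[0, 0, 0, 0, 0, 0, 0, 0],
)

```text
time_s: 11.35
eef_pos: [0.4803, -0.2286, 0.0674]
eef_rot: [0.0, 0.468, 0.884, -0.0]
wrist_force: [0.3, 0.2, 0.4]
opening: -0.005
grasp_force: 0.0
```

Emit:
send_rows(
  dr=[
    [0, 0, -0.33],
    [0, 0, -0.67],
    [0, 0, -1.0],
    [0, 0, -1.33],
    [0, 0, -1.67],
    [0, 0, -2.0],
    [0, 0, -2.33],
    [0, 0, -2.67],
  ],
  xyz=[
    [-0.2, -0.05, 0],
    [-0.41, -0.1, 0],
    [-0.62, -0.14, 0],
    [-0.82, -0.17, 0],
    [-1.03, -0.19, 0],
    [-1.24, -0.21, 0],
    [-1.45, -0.21, 0],
    [-1.66, -0.22, 0],
  ],
  jaw=[0, 0, 0, 0, 0, 0, 0, 0],
)

```text
time_s: 12.35
eef_pos: [0.4877, -0.2435, 0.0672]
eef_rot: [-0.0, 0.34, 0.94, 0.0]
wrist_force: [-0.7, 1.9, -0.2]
opening: 0.0
grasp_force: 0.8
```

Emit:
send_rows(
  dr=[
    [0, 0, -0.38],
    [0, 0, -0.75],
    [0, 0, -1.13],
    [0, 0, -1.5],
    [0, 0, -1.88],
    [0, 0, -2.25],
    [0, 0, -2.63],
    [0, 0, -3.0],
  ],
  xyz=[
    [-0.23, -0.06, 0],
    [-0.46, -0.11, 0],
    [-0.69, -0.15, 0],
    [-0.93, -0.18, 0],
    [-1.16, -0.2, 0],
    [-1.4, -0.21, 0],
    [-1.63, -0.22, 0],
    [-1.87, -0.21, 0],
  ],
  jaw=[0, 0, 0, 0, 0, 0, 0, 0],
)

```text
time_s: 13.35
eef_pos: [0.5005, -0.2571, 0.0672]
eef_rot: [-0.0, 0.189, 0.982, 0.0]
wrist_force: [-0.5, 3.1, 0.0]
opening: 0.002
grasp_force: 0.8
```

Emit:
send_rows(
  dr=[
    [0, 0, 0],
    [0, 0, 0],
    [0, 0, 0],
    [0, 0, 0],
    [0, 0, 0],
    [0, 0, 0],
    [0, 0, 0],
    [0, 0, 0],
  ],
  xyz=[
    [0, 0, 0],
    [0.4, 0, 0],
    [0.8, 0, 0],
    [0.8, 0, -4],
    [0.8, 0, -9],
    [0.8, 0, -14],
    [0.8, 0, -18],
    [0.8, 0, -18],
  ],
  jaw=[0, 0, 0, 0, 0, 0, 0, 0],
)

```text
time_s: 14.35
eef_pos: [0.4948, -0.2554, 0.2517]
eef_rot: [0.004, 0.19, 0.982, -0.002]
wrist_force: [0.1, 0.8, -0.7]
opening: -0.003
grasp_force: 0.0
```

Run:
```python
from h import *
c=ctrl.calibration("wrist");im=ctrl.camera("wrist");np.savez("w4.npz",**c)
u=w2px("wrist",[*(Rr+[.03,.02]),.06],c);print(u)
x=int(max(u[0]-130,0));y=int(max(u[1]-100,0))
cv2.imwrite("pics/w4.png",cv2.resize(im[y:y+200,x:x+260,::-1],None,fx=3,fy=3,interpolation=cv2.INTER_CUBIC));print(x,y)
print(ctrl.get_obs()['eef_pos'])
```

```text
[335.48389236 203.6054397 ]
205 103
[ 0.49379718 -0.25456277  0.24912163]
```

View pics/w4.png

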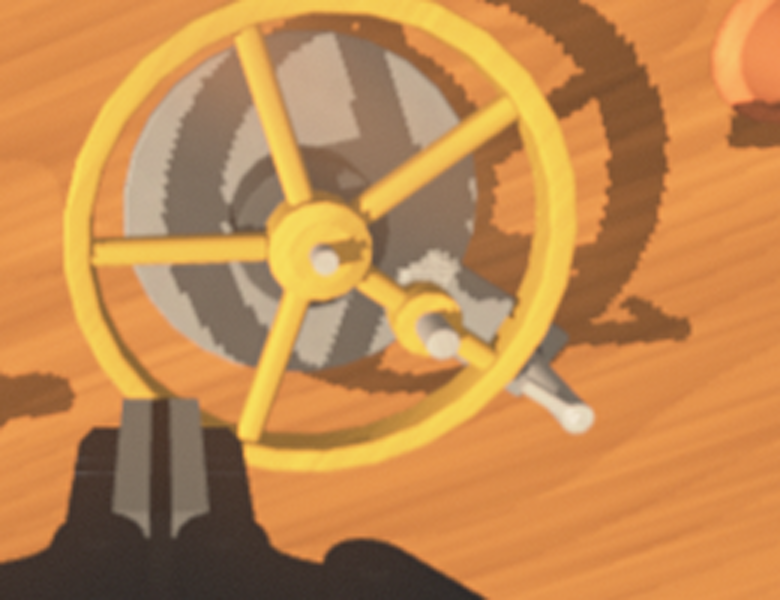

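The crop shows the hub at (320,250), spindle (325,258), pin top (442,341), boss (426,318) and post top (577,417).

Run:
```python
from h import *
c=dict(np.load("w4.npz"))
f=lambda x,y:((x+.5)/3-.5+205,(y+.5)/3-.5+103)
W=lambda x,y,z:px2w("wrist",f(x,y),z,c)
an=lambda d:np.degrees(np.arctan2(d[1],d[0])).round(2)
h=W(320,250,.066);s=W(325,258,.076);print("hub",h,s);C=(h+s)/2
for k,x,y,z in (("pin",442,341,.082),("boss",426,318,.064),("post",577,417,.074)):
    d=W(x,y,z)-C;print(k,np.hypot(*d).round(4),an(d))
for a,b,o in (((370,283),(490,360),0),((365,210),(510,108),72),((300,195),(245,38),144),((268,247),(95,252),216),((300,295),(250,435),288)):
    print("spoke",(an(W(*b,.06)-W(*a,.06))-o+180)%360-180)
```

```text
hub [ 0.53443631 -0.20806483] [ 0.5341856  -0.20788561]
pin 0.0516 33.73
boss 0.0501 34.55
post 0.1185 35.38
spoke 35.099999999999994
spoke 33.75
spoke 35.46000000000001
spoke 33.870000000000005
spoke 34.329999999999984
```

Both pins are within about 1.5° of their posts, the wheels are seated and the arm is clear, so I'm handing in.

```bash
python3 -c "
from bench import ctrl
print(ctrl.get_obs()['dq'].round(3));print(ctrl.hand_in())"
```

```text
[-0.002  0.039  0.047 -0.001 -0.006  0.001]
the job is handed in; nothing more can be done
None
```

I pushed both wheels round by a spoke until each crank pin measured within about 1.5° of its index post (limit about 6.5°), then handed the job in with the arm clear at about 14 s; the hand-in gave no verdict.

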